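Offer up the lid over the freshly glazed dish

TASK

In the pottery class, slide the terracotta dish along the kiln shelf, without lifting it, from the red mark onto the centre of the blue mark, and let go of it. Then pick up the green rectangular lid by its handle, carry it over the tray of jars, above the jar tops, and hold it level above the dish, centred and lined up with the dish's long sides, with a gap of about 15 mm between the lid's underside and the rim. The rim is wet with glaze, so the lid must never touch the dish: finish still holding the lid there, motionless, and leave the jars, the round lid and the cup where they stand.

Things in the scene. Friction and masses are not known exactly. Their poses are not given: they have to be found in the camera images.
- dish_mouth (a point): centre of the mouth of the open rectangular terracotta dish, level with its rim. Dish outside 120 (its x) x 90 (its y) x 70 mm tall, walls 8 mm, mass about 0.55 kg. x and y run along the long and short sides, z up; the straight stub handle sticks out of its -x end. The dish starts on the red mark; its underside is 70 mm below this point.
- dish_handle (a point): middle of the dish's stub handle, at which to grip: a bar 22 mm wide (dish y) and 18 mm tall, whose free end is 32 mm farther out and whose root at the dish wall is 45 mm inward. It lies 105 mm from the dish's centre along its -x, and 52 mm above the dish's underside. Axes as the dish.
- blue_mark_centre (a point): centre of the blue disc mark (170 mm across, a white ring in it, painted flat) on top of the kiln shelf: where the dish must go. The pale kiln shelf is a fixed slab 270 x 390 mm, its top 15 mm above the table.
- red_mark_centre (a point): centre of the red disc mark, 170 mm across, painted flat on the same kiln shelf, about 190 mm from the blue one; the dish starts here.
- lid_grip (a point): point at which to grip the rectangular green glazed lid: inside its upright bar handle. Lid plate 120 (its x) x 90 (its y) mm, 8 mm thick, with a 100 x 70 mm locating step 6 mm deep below it (its underside). Handle 50 mm long (lid x), 16 mm wide (lid y), rising 37 mm above the plate. This point is 38 mm above the lid's underside, 24 mm above the plate's top and 13 mm below the handle's top. z up. Mass about 0.25 kg.
- jar_tray_centre (a point): centre of the underside of the fixed low wooden tray, 330 (its x) x 85 (its y) x 20 mm, with four jars in a row along its x; it stands between the kiln shelf and the lids. Jar tops reach at most 155 mm above the table.
- jar0_centre (a point): loose lidded glaze jar, 64 mm across, 150 mm tall, blue band; origin at its centre; bystander standing in the tray
- jar1_centre (a point): loose lidded glaze jar, 64 mm across, 135 mm tall, yellow band; origin at its centre; bystander standing in the tray
- jar2_centre (a point): loose lidded glaze jar, 64 mm across, 150 mm tall, brown band; origin at its centre; bystander standing in the tray; black cap
- jar3_centre (a point): loose lidded glaze jar, 64 mm across, 140 mm tall, green band; origin at its centre; bystander standing in the tray
- round_lid_centre (a point): centre of a loose round terracotta lid, 104 mm across, 51 mm tall with its knob: the wrong lid, a bystander
- cup_centre (a point): centre of a loose terracotta cup, 72 mm across, 75 mm tall, beyond the kiln shelf: a bystander
Things that resemble listed ones, but are neither listed nor needed, are in the scene too. What is shaped like the part that bears dish_mouth but purple is not meant. There is more than one size of the part that bears lid_grip; the job needs the smaller.

How it is judged:
By the outcome, as a careful person would: the job done as asked, in the order asked, and still so for the second after the job is handed in, while the arm keeps its last pose, push and grip.
It also fails if it takes over 64 s, if anything falls off the work surface, if the arm or the gripper's body presses on something with over 40 N, if the wrist force passes 120 N, or if a joint passes its speed limit or range.

ROBOT

A 6-joint arm with a two-finger parallel gripper is mounted at the origin on the work surface. World frame = base frame: x ahead of the robot, y to its left, z up, the work surface at z = 0. Lengths are in mm, angles in rad, forces in N, time in s.
With the tool pointing down it reaches from about 350 to 850 mm from the base axis. Payload 8.1 kg.
Tool frame: the origin (TCP) lies midway between the tips of the shut fingers; the grasp point (between the pads) lies 19 mm behind it (r.pinch_z is the distance from the TCP to the grasp point, in mm); z points along the fingers, y is the line along which they close (so a half turn about z gives the same grasp; the last joint's range is limited). The gripper opens to 93 mm and grips with 3 to 60 N. Pads are 15 mm wide; open, the fingers measure 128 mm over their backs; the gripper's body (75 mm by 188 mm) begins 65 mm behind the grasp point.
Start: joints at [1.085, 0.13, 1.488, -0, 1.523, -0.085], TCP at [234.072, 552.463, 218.635] pointing down, gripper open.
Joint ranges: [-2.96, 2.96], [-0.89, 2.26], [0.02, 2.5], [-1.34, 4.48], [0, 2.73], [-2.66, 2.66]. Speed limits (rad/s): [2.39, 2.39, 2.79, 3.14, 3.14, 3.14].

INTERFACE

Orientations are given as a 3x3 rotation matrix whose columns are the frame's x, y, z axes.
In Python, from cell import r gives the robot as it stands.
- The arm moves only by the tool arm_command, never from a script. Its argument "moves" is a list of rows, each a list of 5 numbers: the shift along the tool's x, y, z in cm, then the turn about the tool's z in degrees, then the finger opening in cm, from 0 to 9.3. In form: [[x, y, z, turn, fingers], ...]. A call has 1 to 20 rows; each row shifts and turns the commanded pose from where the row before left it, along the tool's axes as they then stand; what a row does not reach is not made up. A row lasts 1/12 s, in which the tool goes at most 41.7 mm and 7.16 degrees, less where a joint would pass 70% of its speed; a pose out of reach is approached as far as the arm can. A call is refused whole if a number of a shift passes 4.17 or a number of a turn 7.16, either way. A call with a gripper value outside its range is refused whole. The fingers move at their own pace and stop on an object; "squeeze" is the grip in N (left out, the last holds). Time passes only in rows, so rows that do not move let the fingers close. It gives the time, the measured TCP pose, the force, the opening and the grip force at its end, in the units of the state.
- r.read_state(): the state, without advancing time (a new reading comes with each control period).
- r.read_camera(name): name is "scene" or "top" or "wrist"; returns a dict with "img" (420x560x3 uint8, red, green, blue), "intrinsics" (3x3 intrinsics, pixels), "rvec" (rotation vector, rad) and "tvec" (3), from world to camera coordinates, as OpenCV has them. Camera axes: x right, y down, z forward; pixel columns grow to the right and rows downward; lengths in mm; the calibration is good to about 2 mm. The wrist camera is an equidistant fisheye: a pixel r from the principal point sees the ray r / f radians off the axis. A picture is of the moment at which its call begins. There is no depth.
- r.close_job(): hands the job in; it is judged then, once.
The state is a dict: "t": time; "joints": joint angles; "joint_velocities": joint speeds; "joint_torque": joint torques, N m; "tool_pos": TCP position; "ee_rot": TCP orientation; "wrist_force": force on the tool from outside, world axes, zero at the start; "torque": the same for the moment, N m; "finger_gap": finger opening in mm; "grasp_force": force on a finger pad.
Only numpy, scipy, OpenCV 4.12 (cv2) and the standard library are available. Lean on these libraries where they do the work, as an engineer would, in place of code of your own. Each camera call takes 0.05 s, during which the arm holds its last target. There are 200 camera calls.

## Working session

There is one attempt and no reset: what is moved stays moved. The work goes in short steps, Python scripts to look and compute and a tool call to move; the robot and the scene stay as the last step left them, time stands still between calls to the robot, and variables do not carry over. Pictures are saved under pics/ and viewed, at most 10 in all, crops included, and the job is handed in when it is done.

Besides the shell and the picture viewer there is one more tool, called as a command line: name --pt "numbers of a row" for each row, then --argument value for the rest. arm_command: Moves the arm, as the interface text tells. Its arguments: {"type":"object","properties":{"moves":{"type":"array"},"squeeze":{"type":"number"}},"required":["moves"]}

```bash
mkdir -p pics; ls; python3 - <<'E'
from cell import r
import cv2,numpy as np,pickle
d={}
for n in("scene","top"):
    c=r.read_camera(n); d[n]=c; cv2.imwrite(f"pics/{n}0.png",c["img"][:,:,::-1])
    R=cv2.Rodrigues(np.array(c["rvec"],float))[0]; print(n,c["intrinsics"],(-R.T@np.array(c["tvec"]).ravel()).round(),R.round(2))
pickle.dump(d,open("c0.pkl","wb"))
s=r.read_state();print(s["t"],s["ee_rot"],r.pinch_z)
E
```

```text
pics
scene [[502.3431464    0.         275.92468466]
 [  0.         502.3431464  202.45866697]
 [  0.           0.           1.        ]] [1252.  590. 1056.] [[-0.58  0.81 -0.02]
 [ 0.6   0.41 -0.68]
 [-0.55 -0.41 -0.73]]
top [[544.49655119   0.         279.97558211]
 [  0.         544.49655119 205.99512667]
 [  0.           0.           1.        ]] [ 320.   39. 1483.] [[-0.01 -1.   -0.01]
 [-0.99  0.01 -0.13]
 [ 0.13  0.01 -0.99]]
0.1 [[-9.20760057e-01  3.90128650e-01 -7.44666294e-04]
 [ 3.90129343e-01  9.20758914e-01 -1.45532843e-03]
 [ 1.17892811e-04 -1.63052446e-03 -9.99998664e-01]] 18.8
```

View pics/top0.png

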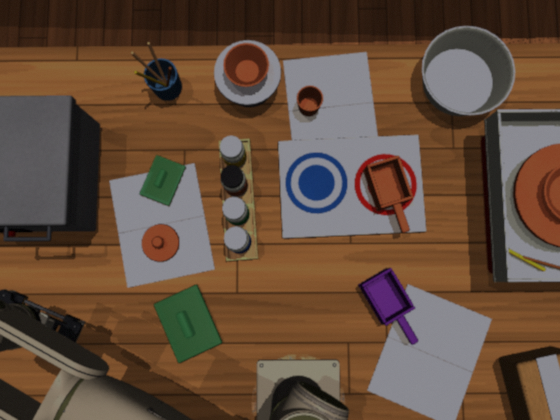

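View pics/scene0.png

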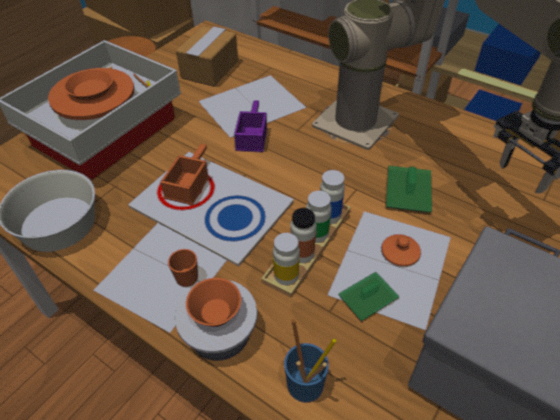

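The top view shows the dish at (388,185) with its handle towards (402,222), the blue mark at (317,183), and the small green lid at (162,181). The jars are at x≈235, y=148–240. The purple dish at (388,297) and the large lid at (187,323) are decoys.

```bash
cat > h.py <<'E'
import cv2,numpy as np
def cam(c):
    return np.array(c["intrinsics"]),cv2.Rodrigues(np.array(c["rvec"],float))[0],np.array(c["tvec"],float).ravel()
def back(c,uv,z):
    K,R,t=cam(c); uv=np.atleast_2d(uv).astype(float)
    d=(np.c_[uv,np.ones(len(uv))]@np.linalg.inv(K).T)@R; o=-R.T@t
    return o+d*((z-o[2])/d[:,2])[:,None]
def proj(c,P):
    K,R,t=cam(c); return cv2.projectPoints(np.array(P,float),R,t,K,None)[0][:,0]
E
python3 - <<'E'
from h import *
import pickle
d=pickle.load(open("c0.pkl","rb"))
c=d["top"]; hsv=cv2.cvtColor(c["img"],cv2.COLOR_RGB2HSV)
def mask(h0,h1,s,v,box):
    m=cv2.inRange(hsv,(h0,s,v),(h1,255,255)); b=np.zeros_like(m); x0,y0,x1,y1=box; b[y0:y1,x0:x1]=m[y0:y1,x0:x1]; return b
def rect(m,z):
    p=back(c,np.argwhere(m)[:,::-1],z)[:,:2].astype(np.float32); return len(p),p.mean(0),cv2.minAreaRect(p)
print("blue",rect(mask(95,125,120,60,(280,145,352,220)),15))
print("lid",rect(mask(40,85,80,40,(130,145,195,212)),10))
print("dish",rect(mask(4,14,100,40,(350,145,425,240)),85))
for p in((231,148),(233,180),(235,210),(236,239)): print(back(c,p,145).round())
big=lambda b:cv2.resize(c["img"][b[1]:b[3],b[0]:b[2]],None,fx=5,fy=5,interpolation=2)[:,:,::-1]
cv2.imwrite("pics/a.png",np.hstack([big((355,145,420,240)),big((130,145,195,240))]))
E
```

```text
blue (1782, array([578.7238  , -52.415867], dtype=float32), ((579.3524169921875, -52.721946716308594), (164.14862060546875, 163.6495361328125), 89.57693481445312))
lid (1332, array([590.1309, 369.6829], dtype=float32), ((590.4797973632812, 369.75286865234375), (87.37461853027344, 117.549560546875), 68.32759857177734))
dish (2334, array([ 529.84045, -245.46744], dtype=float32), ((541.4971923828125, -233.1583251953125), (189.69740295410156, 253.488037109375), 87.6717529296875))
[[645. 168. 145.]]
[[564. 162. 145.]]
[[488. 157. 145.]]
[[416. 154. 145.]]
```

View pics/a.png

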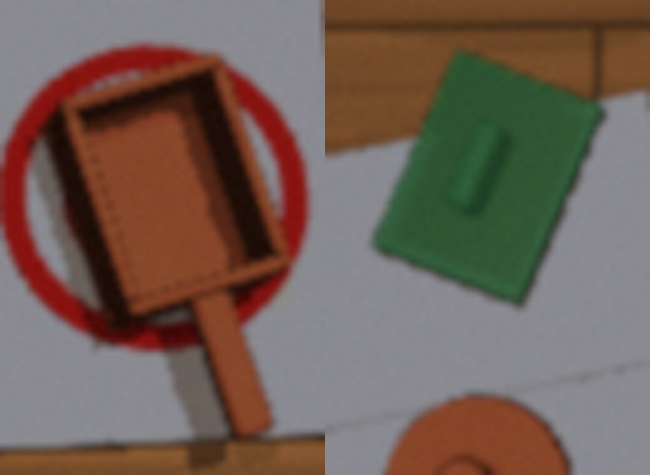

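The crops show the dish's rim corners at crop (62,103), (220,57), (290,262), (128,315) and its handle end at (252,432). The lid's corners are at (460,50), (602,110), (522,303), (375,243).

```bash
python3 - <<'E'
from h import *
import pickle
c=pickle.load(open("c0.pkl","rb"))["top"]
q=back(c,np.array([(62,103),(220,57),(290,262),(128,315)])/5+[355,145],85)[:,:2]
print(q.round(),q.mean(0)); ax=(q[0]+q[1]-q[2]-q[3]);print("dish yaw",np.degrees(np.arctan2(ax[1],ax[0])),"len",np.hypot(*ax)/2)
a=ax/np.hypot(*ax); print("handle",q.mean(0)-105*a)
e=back(c,np.array([(252,432)])/5+[355,145],76)[0,:2];print("end",e, (q.mean(0)-137*a))
q=back(c,np.array([(460-325,50),(602-325,110),(522-325,303),(50,243)])/5+[130,145],12)[:,:2]
ax=(q[0]+q[1]-q[2]-q[3]);print("lid",q.mean(0),np.degrees(np.arctan2(ax[1],ax[0])),np.hypot(*ax)/2)
from cell import r
s=r.read_state();print(s["tool_pos"])
E
```

```text
[[ 610. -183.]
 [ 634. -266.]
 [ 526. -299.]
 [ 498. -214.]] [ 567.10580769 -240.73100585]
dish yaw 16.06842446989741 len 114.79360449099542
handle [ 466.20796496 -269.79344437]
end [ 438.08616624 -278.13327068] [ 435.45814622 -278.65056849]
lid [588.66266522 367.05551477] -21.83128292131926 115.5566522463436
[233.82899522 552.01202619 217.72703537]
```

arm_command --pt "0 0 0 -6.5 9.3" --pt "0 0 0 -6.5 9.3" --pt "0 0 0 -6.5 9.3" --pt "0 0 0 -6.5 9.3" --pt "0 0 0 -6.5 9.3" --pt "0 0 0 -6.5 9.3" --pt "-1 -3 0 0 9.3" --pt "-1 -3 0 0 9.3" --pt "-1 -3 0 0 9.3" --pt "-1 -3 0 0 9.3" --pt "-1 -3 0 0 9.3" --pt "-1 -3 0 0 9.3" --pt "-1 -3 0 0 9.3" --pt "-1 -3 0 0 9.3" --pt "-1 -3 0 0 9.3" --pt "-1 -3 0 0 9.3" --pt "-1 -3 0 0 9.3" --pt "-1 -3 0 0 9.3" --pt "-1 -3 0 0 9.3" --squeeze 20

```text
t: 1.68
tool_pos: [467.1, 212.1, 218.3]
ee_rot: [[-0.961, -0.276, -0.001], [-0.276, 0.961, -0.0], [0.001, 0.0, -1.0]]
wrist_force: [-0.4, 0.4, -0.5]
finger_gap: 92.8
grasp_force: 0.0
```

```bash
cat > go.py <<'E'
import sys,numpy as np
from cell import r
# usage: go.py x y z(grasp) yaw(x axis)
x,y,z,yaw=map(float,sys.argv[1:5]); s=r.read_state(); R=np.array(s["ee_rot"])
g=np.array(s["tool_pos"])-r.pinch_z*R[:,2]
psi=np.degrees(np.arctan2(R[1,0],R[0,0]))
print("t",round(s["t"],2),"grasp",g.round(1),"psi",psi.round(2),"F",np.round(s["wrist_force"],1),"gap",round(s["finger_gap"],1),"gf",round(s["grasp_force"],1),"tilt",R[:2,2].round(4))
print("tool shift cm",(R.T@(np.array([x,y,z])-g)/10).round(2),"turn",round((psi-yaw+180)%360-180,2))
E
python3 go.py 467 -270 225 196
```

```text
t 1.68 grasp [467.1 212.1 237.1] psi -163.96 F [-0.4  0.4 -0.5] gap 92.8 gf 0.0 tilt [-0.0006 -0.0001]
tool shift cm [ 13.33 -46.33   1.21] turn 0.04
```

arm_command --pt "0.83 -2.9 0 0 9.3" --pt "0.83 -2.9 0 0 9.3" --pt "0.83 -2.9 0 0 9.3" --pt "0.83 -2.9 0 0 9.3" --pt "0.83 -2.9 0 0 9.3" --pt "0.83 -2.9 0 0 9.3" --pt "0.83 -2.9 0 0 9.3" --pt "0.83 -2.9 0 0 9.3" --pt "0.83 -2.9 0 0 9.3" --pt "0.83 -2.9 0 0 9.3" --pt "0.83 -2.9 0 0 9.3" --pt "0.83 -2.9 0 0 9.3" --pt "0.83 -2.9 0 0 9.3" --pt "0.83 -2.9 0 0 9.3" --pt "0.83 -2.9 0 0 9.3" --pt "0.83 -2.9 0 0 9.3" --pt "0 0 2.5 0 5" --pt "0 0 2.5 0 5" --pt "0 0 0 0 5" --pt "0 0 0 0 5"

```text
t: 3.35
tool_pos: [465.9, -268.2, 166.9]
ee_rot: [[-0.961, -0.276, -0.004], [-0.276, 0.961, 0.003], [0.003, 0.004, -1.0]]
wrist_force: [0.9, 0.6, 0.1]
finger_gap: 70.6
grasp_force: 0.0
```

```bash
python3 go.py 467 -270 67 196; cat >> h.py <<'E'
def wray(c,uv):  # equidistant fisheye -> world rays
    K,R,t=cam(c); p=(np.array(uv,float)-K[:2,2])/K[0,0]; th=np.hypot(*p.T)
    d=np.c_[p*(np.sin(th)/np.maximum(th,1e-9))[:,None],np.cos(th)]@R
    return -R.T@t,d
def wback(c,uv,z):
    o,d=wray(c,np.atleast_2d(uv)); return o+d*((z-o[2])/d[:,2])[:,None]
E
python3 - <<'E'
from h import *
from cell import r
import pickle
c=r.read_camera("wrist");pickle.dump(c,open("w1.pkl","wb"))
cv2.imwrite("pics/w1.png",c["img"][:,:,::-1]); print(c["intrinsics"])
E
```

```text
t 3.35 grasp [ 466.  -268.2  185.7] psi -163.98 F [0.9 0.6 0.1] gap 70.6 gf 0.0 tilt [-0.0037  0.0027]
tool shift cm [-0.08 -0.24 11.87] turn 0.02
[[325.1922621    0.         281.69878729]
 [  0.         325.1922621  205.4471984 ]
 [  0.           0.           1.        ]]
```

View pics/w1.png

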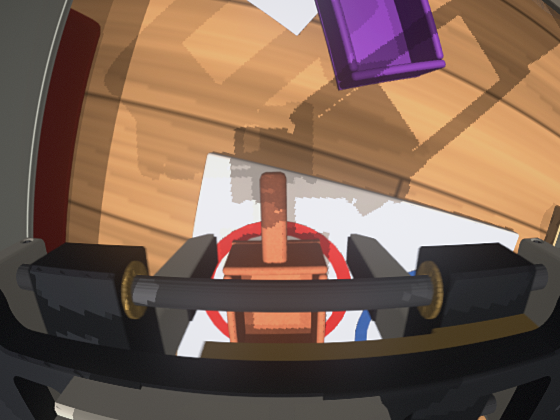

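The wrist view shows the handle bar from its end at about (273,174) to its root at (275,262), lying between the fingers.

```bash
python3 - <<'E'
from h import *
import pickle
c=pickle.load(open("w1.pkl","rb"))
p=wback(c,[(273,175),(274.5,260),(262,178),(285,178),(263,262),(287,262)],76);print(p.round(1))
v=p[1]-p[0];print(np.degrees(np.arctan2(v[1],v[0])))
for i,j in((2,4),(3,5)):v=p[j]-p[i];print(np.degrees(np.arctan2(v[1],v[0])))
E
```

```text
[[ 442.1 -282.6   76. ]
 [ 512.2 -261.5   76. ]
 [ 446.9 -290.4   76. ]
 [ 441.8 -272.7   76. ]
 [ 516.8 -270.5   76. ]
 [ 511.1 -250.7   76. ]]
16.69571329459967
15.843185720191668
17.59982151332556
```

arm_command --pt "-0.2 -0.5 2 0 6" --pt "0 0 2 0 6" --pt "0 0 2 0 6" --pt "0 0 2 0 6" --pt "0 0 2 0 6" --pt "0 0 1.2 0 6" --pt "0 0 0.6 0 6" --pt "0 0 0 0 6" --pt "0 0 0 0 1.5" --pt "0 0 0 0 1.5" --pt "0 0 0 0 1.5" --pt "0 0 0 0 1.5" --pt "0 0 0 0 1.5" --pt "0 0 0 0 1.5" --pt "0 0 0 0 1.5" --pt "0 0 0 0 1.5" --pt "0 0 0 0 1.5" --squeeze 25

```text
t: 4.82
tool_pos: [470.7, -273.4, 50.9]
ee_rot: [[-0.961, -0.276, 0.0], [-0.276, 0.961, -0.0], [-0.0, -0.0, -1.0]]
wrist_force: [-0.4, 0.2, 3.9]
finger_gap: 21.9
grasp_force: 25.0
```

```bash
python3 go.py 467 -270 67 196.5; python3 - <<'E'
from h import *
from cell import r
import pickle
d={}
for n in("scene","top"):d[n]=r.read_camera(n)
pickle.dump(d,open("c1.pkl","wb"))
a=d["top"]["img"][120:245,270:430];b=d["scene"]["img"][130:270,120:310]
f=lambda i:cv2.resize(i,(400,int(400*i.shape[0]/i.shape[1])),interpolation=2)
a,b=f(a),f(b);h=min(len(a),len(b))
cv2.imwrite("pics/b.png",np.hstack([a[:h],b[:h]])[:,:,::-1])
E
```

```text
t 4.82 grasp [ 470.7 -273.4   69.7] psi -163.95 F [-0.4  0.2  3.9] gap 21.9 gf 25.0 tilt [ 0.0002 -0.0001]
tool shift cm [0.26 0.43 0.27] turn -0.45
```

View pics/b.png

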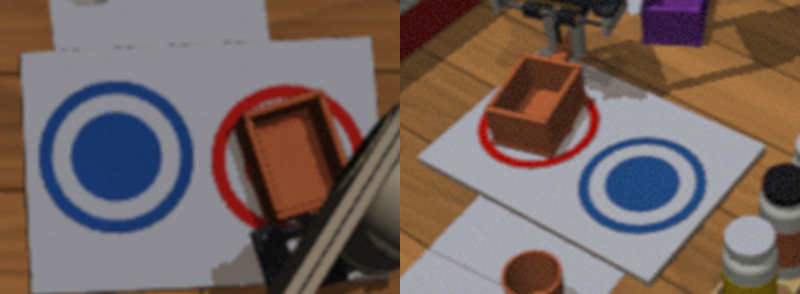

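The dish is still upright on the red mark, and its far rim corners in the top crop are at (243,127) and (322,95).

```bash
python3 - <<'E'
from h import *
import pickle
d=pickle.load(open("c1.pkl","rb"));c=d["top"]
q=back(c,np.array([(243,127),(322,95)])/2.5+[270,120],85)[:,:2]
a=np.array([np.cos(np.radians(16.1)),np.sin(np.radians(16.1))])
print(q,"centre from far edge",q.mean(0)-60*a,"from grip",np.array([470.7,-273.4])+105*a)
# scene camera: fitted dish rim corners & blue mark
s=d["scene"];q=back(s,np.array([(527-400,53),(585-400,66),(550-400,133),(487-400,104)])*[190/400,190/400]+[120,130],85)[:,:2];print("scene",q.round(),q.mean(0))
h=cv2.cvtColor(s["img"],cv2.COLOR_RGB2HSV);m=cv2.inRange(h,(95,120,50),(125,255,255));m[:190]=0;m[245:]=0;m[:,:195]=0;m[:,275:]=0
p=back(s,np.argwhere(m)[:,::-1],15)[:,:2].astype(np.float32);print(cv2.minAreaRect(p))
E
```

```text
[[ 596.47825951 -182.29695656]
 [ 629.95571812 -265.82581258]] centre from far edge [ 555.57023957 -240.70026377] from grip [ 571.58181119 -244.2819614 ]
scene [[ 526. -292.]
 [ 501. -207.]
 [ 624. -161.]
 [ 631. -266.]] [ 570.56476894 -231.50164088]
((579.9506225585938, -53.22264862060547), (162.10960388183594, 163.4620819091797), 34.356143951416016)
```

arm_command --pt "-0.15 0.5 0 0 1.5" --pt "-0.35 1 0 0 1.5" --pt "-0.35 1 0 0 1.5" --pt "-0.35 1 0 0 1.5" --pt "-0.35 1 0 0 1.5" --pt "-0.35 1 0 0 1.5" --pt "-0.35 1 0 0 1.5" --pt "-0.35 1 0 0 1.5" --pt "-0.35 1 0 0 1.5" --pt "-0.35 1 0 0 1.5" --pt "-0.35 1 0 0 1.5" --pt "-0.35 1 0 0 1.5" --pt "-0.35 1 0 0 1.5" --pt "-0.35 1 0 0 1.5" --pt "-0.35 1 0 0 1.5" --pt "-0.35 1 0 0 1.5" --pt "-0.35 1 0 0 1.5" --pt "-0.35 1 0 0 1.5" --pt "-0.15 0.4 0 0 1.5" --pt "0 0 0 0 1.5"

```text
t: 6.58
tool_pos: [481.2, -82.2, 50.9]
ee_rot: [[-0.961, -0.278, 0.0], [-0.278, 0.961, 0.001], [-0.0, 0.001, -1.0]]
wrist_force: [-1.0, 0.5, 4.8]
finger_gap: 21.4
grasp_force: 24.9
```

```bash
python3 go.py 479 -82 69.7 196; python3 - <<'E'
from h import *
from cell import r
import pickle
d={}
for n in("scene","top"):d[n]=r.read_camera(n)
pickle.dump(d,open("c2.pkl","wb"))
a=d["top"]["img"][130:240,270:370];b=d["scene"]["img"][150:260,170:290]
f=lambda i:cv2.resize(i,None,fx=400/110*1,fy=400/110,interpolation=2)
cv2.imwrite("pics/c.png",np.hstack([f(a),f(b)])[:,:,::-1])
E
```

```text
t 6.58 grasp [481.2 -82.2  69.7] psi -163.89 F [-1.   0.5  4.8] gap 21.4 gf 24.9 tilt [0.0001 0.0007]
tool shift cm [ 0.21  0.08 -0.  ] turn 0.11
```

View pics/c.png

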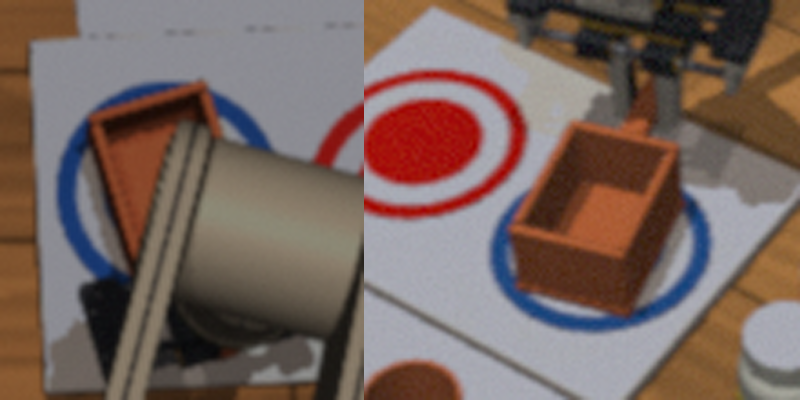

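The dish is on the blue mark. In the scene crop its rim corners are at (577,122), (681,145), (637,256) and (512,227), and its base corners are at (519,288) and (630,313).

```bash
python3 - <<'E'
from h import *
import pickle
d=pickle.load(open("c2.pkl","rb"));f=110/400
s=d["scene"];q=back(s,(np.array([(577,122),(681,145),(637,256),(512,227)])-[364,0])*f+[170,150],85)[:,:2];print(q.round(),q.mean(0))
b=back(s,(np.array([(519,288),(630,313)])-[364,0])*f+[170,150],15)[:,:2];print("base",b.round())
t=d["top"];e=back(t,np.array([(90,120),(205,84)])*f+[270,130],85)[:,:2]
a=np.array([np.cos(np.radians(16.1)),np.sin(np.radians(16.1))]);print("top",e.round(),e.mean(0)-60*a,"base",b.mean(0)-60*a)
# expected projected corners for hypothesised centre (579.5,-53)
for ctr in ((579.5,-53),(582,-53)):
  n=np.array([-a[1],a[0]]);P=[(*(np.array(ctr)+sx*60*a+sy*45*n),z) for z in (85,15) for sx,sy in((-1,-1),(-1,1),(1,1),(1,-1))]
  print(((proj(s,P)-[170,150])/f+[364,0]).round(0).tolist()); print(((proj(t,P)-[270,130])/f).round(0).tolist())
E
```

```text
[[ 538. -101.]
 [ 513.  -21.]
 [ 619.   19.]
 [ 648.  -72.]] [579.35580031 -43.4266888 ]
base [[648. -75.]
 [620.   8.]]
top [[619.   7.]
 [644. -77.]] [573.88037168 -51.69368268] base [576.16548424 -50.0971211 ]
[[568.0, 113.0], [678.0, 139.0], [618.0, 254.0], [502.0, 224.0], [576.0, 176.0], [682.0, 203.0], [625.0, 316.0], [513.0, 287.0]]
[[258.0, 235.0], [138.0, 270.0], [89.0, 112.0], [209.0, 77.0], [249.0, 249.0], [133.0, 283.0], [88.0, 132.0], [202.0, 98.0]]
[[565.0, 115.0], [676.0, 141.0], [616.0, 256.0], [499.0, 226.0], [574.0, 178.0], [681.0, 204.0], [622.0, 319.0], [511.0, 289.0]]
[[258.0, 231.0], [138.0, 267.0], [89.0, 108.0], [209.0, 74.0], [249.0, 246.0], [133.0, 279.0], [87.0, 128.0], [201.0, 95.0]]
```

```bash
cat > fit.py <<'E'
from h import *
from scipy.optimize import minimize
def corners(p,z0=15):
    a=np.array([np.cos(p[2]),np.sin(p[2])]);n=np.array([-a[1],a[0]])
    return [(*(np.array(p[:2])+sx*60*a+sy*45*n),z) for z in (z0,z0+70) for sx,sy in((-1,-1),(-1,1),(1,1),(1,-1))]
def fit(c,p0,box,ign):
    h=cv2.cvtColor(c["img"],cv2.COLOR_RGB2HSV);m=((h[...,0]<=16)|(h[...,0]>175))&(h[...,1]>110)
    x0,y0,x1,y1=box;w=np.zeros(m.shape,bool);w[y0:y1,x0:x1]=1
    for P in ign: cv2.fillPoly(w8:=w.astype(np.uint8),[np.array(P,np.int32)],0);w=w8>0
    S=16
    def cost(q):
        p=[p0[0]+q[0],p0[1]+q[1],p0[2]+q[2]/50]
        hull=cv2.convexHull(proj(c,corners(p)).astype(np.float32))
        k=np.zeros((m.shape[0]*4,m.shape[1]*4),np.uint8);cv2.fillPoly(k,[np.round((hull+.5)*4*S).astype(np.int32)],255,shift=4)
        k=cv2.resize(k,m.shape[::-1],interpolation=cv2.INTER_AREA)/255.
        return np.abs(k-m)[w].sum()
    b=minimize(cost,[0,0,0],method="Nelder-Mead",options=dict(initial_simplex=[[0,0,0],[8,0,0],[0,8,0],[0,0,5]],xatol=.05,fatol=.5))
    q=b.x;return np.array([p0[0]+q[0],p0[1]+q[1],np.degrees(p0[2]+q[2]/50)]).round(1),round(b.fun,1),w[y0:y1,x0:x1].sum()
E
python3 - <<'E'
from fit import *
import pickle
a0=np.radians(16.1)
d0=pickle.load(open("c0.pkl","rb"));d2=pickle.load(open("c2.pkl","rb"))
# box around the dish, ignoring handle/gripper (pixels in full image)
print("start top",fit(d0["top"],(567,-241,a0),(358,150,420,215),[[(391,205),(402,203),(415,240),(395,240)],[(350,145),(366,160),(368,220),(350,220)]]))
print("now scene",fit(d2["scene"],(577,-51,a0),(200,178,272,245),[[(233,150),(262,150),(257,187),(234,187)]]))
print("now top",fit(d2["top"],(577,-51,a0),(285,145,345,200),[[(317,162),(330,150),(350,160),(350,215),(300,215),(306,196)]]))
E
```

```text
start top (array([ 568.7, -239.7,   17.3]), np.float64(487.3), np.int64(3301))
now scene (array([576.4, -52.3,  20.4]), np.float64(493.1), np.int64(4578))
now top (array([578.7, -52.7,  15.7]), np.float64(19.5), np.int64(1805))
```

arm_command --pt "-0.1 0 0 0 1.5" --pt "-0.1 0 0 0 1.5" --pt "0 0 0 0 1.5" --pt "0 0 0 0 1.5" --pt "0 0 0 0 6" --pt "0 0 0 0 6" --pt "0 0 0 0 6" --pt "0 0 0 0 6" --pt "0 0 0 0 6" --pt "0 0 0 0 6" --pt "0 0 -1 0 6" --pt "0 0 -3 0 6" --pt "0 0 -3 0 6" --pt "0 0 -3 0 6" --pt "0 0 -3 0 6" --pt "0 0 -3 0 6" --pt "0 0 0 0 6"

```text
t: 8.1
tool_pos: [486.4, -84.4, 218.8]
ee_rot: [[-0.961, -0.276, 0.011], [-0.276, 0.961, -0.003], [-0.009, -0.006, -1.0]]
wrist_force: [0.1, 0.1, -0.9]
finger_gap: 60.3
grasp_force: 0.0
```

```bash
python3 go.py 589.5 368 235 158
```

```text
t 8.1 grasp [486.2 -84.4 237.6] psi -163.97 F [ 0.1  0.1 -0.9] gap 60.3 gf 0.0 tilt [ 0.0106 -0.003 ]
tool shift cm [-22.42  40.63   0.24] turn 38.03
```

arm_command --pt "-1.25 2.26 -0.2 0 6" --pt "-1.25 2.26 0 0 6" --pt "-1.25 2.26 0 0 6" --pt "-1.25 2.26 0 0 6" --pt "-1.25 2.26 0 0 6" --pt "-1.25 2.26 0 0 6" --pt "-1.25 2.26 0 0 6" --pt "-1.25 2.26 0 0 6" --pt "-1.25 2.26 0 0 6" --pt "-1.25 2.26 0 0 6" --pt "-1.25 2.26 0 0 6" --pt "-1.25 2.26 0 0 6" --pt "-1.25 2.26 0 0 6" --pt "-1.25 2.26 0 0 6" --pt "-1.25 2.26 0 0 6" --pt "-1.25 2.26 0 0 6" --pt "-1.25 2.26 0 0 6" --pt "-1.17 2.21 0 0 6"

```text
t: 9.6
tool_pos: [586.4, 370.2, 212.7]
ee_rot: [[-0.961, -0.276, -0.0], [-0.276, 0.961, -0.0], [0.0, 0.0, -1.0]]
wrist_force: [0.6, 0.1, 0.4]
finger_gap: 60.0
grasp_force: 0.0
```

arm_command --pt "0 0 0 6.35 6" --pt "0 0 0 6.35 6" --pt "0 0 0 6.35 6" --pt "0 0 0 6.35 6" --pt "0 0 0 6.35 6" --pt "0 0 0 6.35 6" --pt "0 0 3 0 6" --pt "0 0 3 0 6" --pt "0 0 2 0 6" --pt "0 0 0 0 6" --pt "0 0 0 0 6" --pt "0 0 0 0 6"

```text
t: 10.6
tool_pos: [587.1, 369.3, 134.6]
ee_rot: [[-0.927, 0.376, 0.002], [0.376, 0.927, 0.001], [-0.001, 0.002, -1.0]]
wrist_force: [-0.0, 0.5, -0.4]
finger_gap: 59.9
grasp_force: 0.0
```

```bash
python3 go.py 589.5 368 38 158; python3 - <<'E'
from fit import *
from cell import r
import pickle
d={n:r.read_camera(n) for n in("scene","top","wrist")};pickle.dump(d,open("c3.pkl","wb"))
cv2.imwrite("pics/w3.png",d["wrist"]["img"][:,:,::-1])
a0=np.radians(16.1)
print("top",fit(d["top"],(577,-51,a0),(285,145,345,213),[[(317,205),(331,203),(345,240),(320,240)]]))
print("scene",fit(d["scene"],(577,-51,a0),(200,178,272,245),[[(233,150),(262,150),(257,187),(234,187)]]))
f=4;t=d["top"]["img"][140:240,280:360];cv2.imwrite("pics/d.png",cv2.resize(t,None,fx=6,fy=6,interpolation=2)[:,:,::-1])
E
```

```text
t 10.6 grasp [587.1 369.3 153.4] psi 157.93 F [-0.   0.5 -0.4] gap 59.9 gf 0.0 tilt [0.0017 0.001 ]
tool shift cm [-0.26 -0.05 11.54] turn -0.07
top (array([579.7, -50.3,  15.4]), np.float64(125.5), np.int64(3930))
scene (array([576.8, -53.5,  21.8]), np.float64(502.1), np.int64(4578))
```

View pics/w3.png

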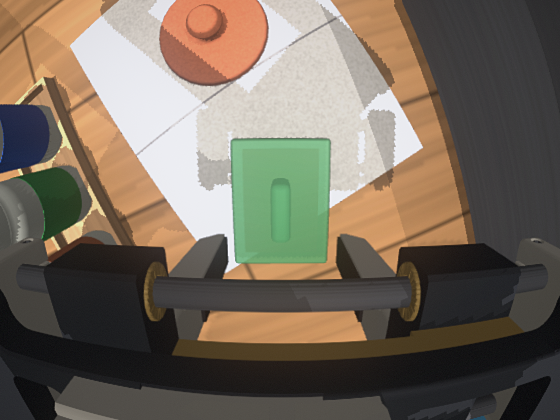

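View pics/d.png

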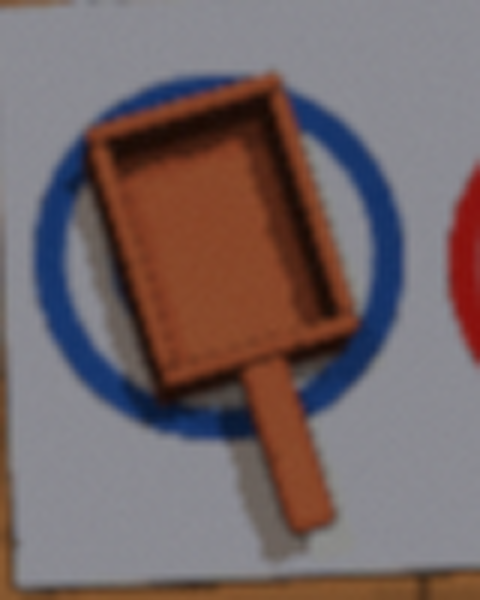

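The top crop shows the dish released on the blue mark, with rim corners at (88,130), (278,75), (357,327) and (163,392), and the ring centre near (220,255). The wrist view shows the small lid's plate at (231–330, 139–263), with its handle from (280,179) to (281,241), between the fingers.

```bash
python3 - <<'E'
from h import *
import pickle
d=pickle.load(open("c3.pkl","rb"));c=d["top"]
q=back(c,np.array([(88,130),(278,75),(357,327),(163,392)])/6+[280,140],85)[:,:2]
ax=q[0]+q[1]-q[2]-q[3];print("dish",q.round(),q.mean(0),np.degrees(np.arctan2(ax[1],ax[0])),np.hypot(*ax)/2)
print("ring",back(c,np.array([(220,255)])/6+[280,140],15))
e=back(c,np.array([(312,527)])/6+[280,140],76)[0,:2];print("handle end->yaw",np.degrees(np.arctan2(*(q.mean(0)-e)[::-1])),np.hypot(*(q.mean(0)-e)))
w=d["wrist"]
p=wback(w,[(231,139),(330,139),(328,263),(235,263)],14);ax=p[2]+p[3]-p[0]-p[1];print("lid",p.mean(0),np.degrees(np.arctan2(ax[1],ax[0])),np.hypot(*ax[:2])/2)
p=wback(w,[(280,179),(281,241)],51);print("handle",p,p.mean(0))
E
```

```text
dish [[ 622.    7.]
 [ 646.  -77.]
 [ 534. -109.]
 [ 507.  -25.]] [577.32232844 -50.79598498] 15.617189621081794 117.9305149211024
ring [[578.75506158 -54.47606994  15.        ]]
handle end->yaw 16.34195408394715 134.15480988636043
lid [592.3809843  367.67518617  14.        ] -21.572579068033722 118.24963708755813
handle [[565.25171577 377.75018203  51.        ]
 [613.09990953 359.2294133   51.        ]] [589.17581265 368.48979766  51.        ]
```

arm_command --pt "-0.3 -0.05 2 0 6" --pt "0 0 2 0 6" --pt "0 0 2 0 6" --pt "0 0 2 0 6" --pt "0 0 1.5 0 6" --pt "0 0 1 0 6" --pt "0 0 0.6 0 6" --pt "0 0 0.25 0 6" --pt "0 0 0 0 6" --pt "0 0 0 0 1" --pt "0 0 0 0 1" --pt "0 0 0 0 1" --pt "0 0 0 0 1" --pt "0 0 0 0 1" --pt "0 0 0 0 1" --pt "0 0 0 0 1" --pt "0 0 0 0 1" --pt "0 0 0 0 1" --pt "0 0 0 0 1" --squeeze 35

```text
t: 12.33
tool_pos: [589.0, 367.4, 19.2]
ee_rot: [[-0.927, 0.376, 0.0], [0.376, 0.927, 0.0], [-0.0, 0.0, -1.0]]
wrist_force: [0.9, 0.8, 0.6]
finger_gap: 16.0
grasp_force: 35.0
```

arm_command --pt "0 0 -0.3 0 1" --pt "0 0 -0.7 0 1" --pt "0 0 -1.5 0 1" --pt "0 0 -2 0 1" --pt "0 0 -2 0 1" --pt "0 0 -2 0 1" --pt "0 0 -2 0 1" --pt "0 0 -2 0 1" --pt "0 0 -2 0 1" --pt "0 0 -2 0 1" --pt "0 0 -2 0 1" --pt "0 0 -1 0 1" --pt "0 0 -0.5 0 1" --pt "0 0 0 0 1" --pt "0 0 0 0 1"

```text
t: 13.58
tool_pos: [588.7, 367.2, 218.4]
ee_rot: [[-0.927, 0.376, -0.001], [0.376, 0.927, -0.0], [0.001, -0.001, -1.0]]
wrist_force: [0.4, 0.1, -2.6]
finger_gap: 16.2
grasp_force: 35.0
```

```bash
python3 go.py 578.5 -51.5 240 196; python3 - <<'E'
from cell import r
import cv2,pickle
d={n:r.read_camera(n) for n in("scene","wrist")};pickle.dump(d,open("c4.pkl","wb"))
cv2.imwrite("pics/w4.png",d["wrist"]["img"][:,:,::-1])
E
```

```text
t 13.58 grasp [588.7 367.2 237.2] psi 157.93 F [ 0.4  0.1 -2.6] gap 16.2 gf 35.0 tilt [-0.0008 -0.0004]
tool shift cm [-14.78 -39.19  -0.26] turn -38.07
```

View pics/w4.png

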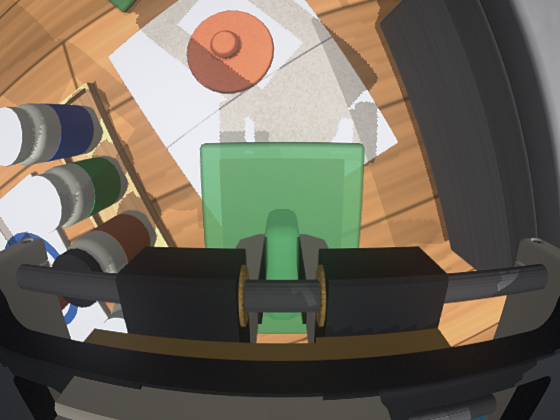

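The lid is held level, with its outer plate edge at (201,145)–(364,144).

```bash
python3 - <<'E'
from h import *
import pickle
w=pickle.load(open("c4.pkl","rb"))["wrist"]
p=wback(w,[(201,145),(364,144)],213);g=np.array([588.7,367.2,213]);ps=np.radians(157.93)
X=np.array([np.cos(ps),np.sin(ps)]);Y=np.array([np.sin(ps),-np.cos(ps)])
print(((p-g)[:,:2]@np.c_[X,Y]).round(1))
E
```

```text
[[ 56.  -43.4]
 [ 56.6  43.7]]
```

arm_command --pt "-0.3 -0.8 0 0 1" --pt "-0.6 -1.6 0 0 1" --pt "-0.8 -2.1 0 0 1" --pt "-0.8 -2.1 0 0 1" --pt "-0.8 -2.1 0 0 1" --pt "-0.8 -2.1 0 0 1" --pt "-0.8 -2.1 0 0 1" --pt "-0.8 -2.1 0 0 1" --pt "-0.8 -2.1 0 0 1" --pt "-0.8 -2.1 0 0 1" --pt "-0.8 -2.1 0 0 1" --pt "-0.8 -2.1 0 0 1" --pt "-0.8 -2.1 0 0 1" --pt "-0.8 -2.1 0 0 1" --pt "-0.8 -2.1 0 0 1" --pt "-0.8 -2.1 0 0 1" --pt "-0.8 -2.1 0 0 1" --pt "-0.8 -2.1 0 0 1" --pt "-0.6 -1.6 0 0 1" --pt "-0.3 -0.8 0 0 1"

```text
t: 15.35
tool_pos: [579.1, -45.9, 218.2]
ee_rot: [[-0.926, 0.377, -0.002], [0.377, 0.926, -0.001], [0.001, -0.001, -1.0]]
wrist_force: [-0.3, -0.1, -3.0]
finger_gap: 16.2
grasp_force: 35.0
```

arm_command --pt "0 0 0 -2 1" --pt "0 0 0 -4 1" --pt "0 0 0 -5 1" --pt "0 0 0 -5 1" --pt "0 0 0 -5 1" --pt "0 0 0 -5 1" --pt "0 0 0 -5 1" --pt "0 0 0 -4 1" --pt "0 0 0 -3 1" --pt "0 0 0 0 1" --pt "0 0 0 0 1" --pt "0 0 0 0 1"

```text
t: 16.35
tool_pos: [579.8, -43.2, 218.8]
ee_rot: [[-0.962, -0.273, -0.001], [-0.273, 0.962, 0.0], [0.001, 0.0, -1.0]]
wrist_force: [0.4, 0.3, -2.4]
finger_gap: 15.9
grasp_force: 35.0
```

```bash
python3 go.py 578.5 -51.5 138 196
```

```text
t 16.35 grasp [579.8 -43.3 237.6] psi -164.17 F [ 0.4  0.3 -2.4] gap 15.9 gf 35.0 tilt [-0.0006  0.0001]
tool shift cm [ 0.34 -0.76  9.96] turn -0.17
```

arm_command --pt "0.22 -0.38 0 -0.17 1" --pt "0.22 -0.38 0 0 1" --pt "0 0 0.5 0 1" --pt "0 0 1 0 1" --pt "0 0 1 0 1" --pt "0 0 1 0 1" --pt "0 0 1 0 1" --pt "0 0 1 0 1" --pt "0 0 1 0 1" --pt "0 0 1 0 1" --pt "0 0 1 0 1" --pt "0 0 0.5 0 1" --pt "0 0 0.3 0 1" --pt "0 0 0 0 1" --pt "0 0 0 0 1" --pt "0 0 0 0 1"

```text
t: 17.68
tool_pos: [578.4, -52.0, 126.9]
ee_rot: [[-0.961, -0.277, 0.001], [-0.277, 0.961, -0.0], [-0.001, -0.001, -1.0]]
wrist_force: [0.2, 0.7, -3.2]
finger_gap: 15.9
grasp_force: 35.0
```

```bash
python3 go.py 577 -52 138 196; python3 - <<'E'
from h import *
from cell import r
import pickle
d={n:r.read_camera(n) for n in("scene","top")};pickle.dump(d,open("c5.pkl","wb"))
f=lambda i:cv2.resize(i,(400,400),interpolation=2)
cv2.imwrite("pics/e.png",np.hstack([f(d["top"]["img"][130:240,260:370]),f(d["scene"]["img"][150:260,170:280])])[:,:,::-1])
def box(ctr,yaw,L,W,zs):
    a=np.array([np.cos(yaw),np.sin(yaw)]);n=np.array([-a[1],a[0]])
    return [(*(np.array(ctr)+sx*L/2*a+sy*W/2*n),z) for z in zs for sx,sy in((-1,-1),(-1,1),(1,1),(1,-1))]
s=d["scene"];y=np.radians(16)
for nm,zs,L,W in(("rim",[85],120,90),("plate",[115,123],120,90)): print(nm,((proj(s,box((578.5,-51.5),y,L,W,zs))-[170,150])*400/110+[400,0]).round().tolist())
E
```

```text
t 17.68 grasp [578.4 -52.  145.7] psi -163.89 F [ 0.2  0.7 -3.2] gap 15.9 gf 35.0 tilt [ 0.0012 -0.0003]
tool shift cm [0.14 0.04 0.77] turn 0.11
rim [[606.0, 113.0], [717.0, 139.0], [656.0, 254.0], [540.0, 224.0]]
plate [[602.0, 84.0], [715.0, 111.0], [653.0, 225.0], [535.0, 195.0], [601.0, 76.0], [714.0, 103.0], [652.0, 218.0], [534.0, 188.0]]
```

View pics/e.png

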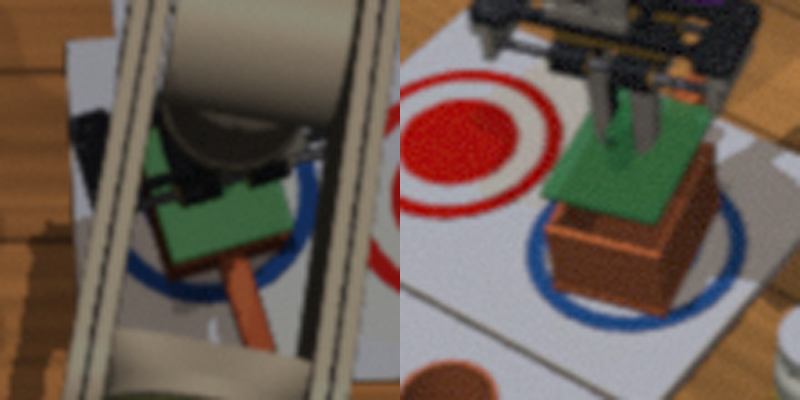

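The scene crop shows the lid level just above the dish. Its front plate corners are at (543,190) and (662,222), with the rim front corners at about (551,226) and (671,253). In the top crop the lid's near corners are at (177,265) and (293,222).

```bash
python3 - <<'E'
from h import *
import pickle
d=pickle.load(open("c5.pkl","rb"));y=np.radians(16);a=np.array([np.cos(y),np.sin(y)])
l=back(d["scene"],(np.array([(543,190),(662,222)])-[400,0])*.275+[170,150],122)[:,:2].mean(0)
m=back(d["scene"],(np.array([(551,226),(671,253)])-[400,0])*.275+[170,150],85)[:,:2].mean(0)
n=np.array([-a[1],a[0]]);print("lid-dish scene along,across",(l-m)@a,(l-m)@n)
l=back(d["top"],np.array([(177,265),(293,222)])*.275+[260,130],122)[:,:2]
print("top lid near edge->ctr",l.mean(0)+60*a,"yaw",np.degrees(np.arctan2(*(l[0]-l[1])[::-1]))-90)
l=back(d["scene"],(np.array([(543,190),(662,222)])-[400,0])*.275+[170,150],122)[:,:2];print("scene lid yaw",np.degrees(np.arctan2(*(l[1]-l[0])[::-1]))-90)
m=back(d["scene"],(np.array([(551,226),(671,253)])-[400,0])*.275+[170,150],85)[:,:2];print("scene dish yaw",np.degrees(np.arctan2(*(m[1]-m[0])[::-1]))-90)
E
```

```text
lid-dish scene along,across 2.3187921008508243 -1.9196100299375203
top lid near edge->ctr [580.43094682 -50.72892391] yaw 20.08712600748966
scene lid yaw 14.948326143970277
scene dish yaw 18.13181800733949
```

arm_command --pt "0.1 0.05 0 0 1" --pt "0 0 0.25 0 1" --pt "0 0 0.25 0 1" --pt "0 0 0.25 0 1" --pt "0 0 0 0 1" --pt "0 0 0 0 1" --pt "0 0 0 0 1" --pt "0 0 0 0 1" --pt "0 0 0 0 1" --pt "0 0 0 0 1" --pt "0 0 0 0 1" --pt "0 0 0 0 1"

```text
t: 18.78
tool_pos: [576.8, -51.7, 118.7]
ee_rot: [[-0.961, -0.277, 0.0], [-0.277, 0.961, -0.0], [-0.0, -0.0, -1.0]]
wrist_force: [0.6, -0.3, -1.7]
finger_gap: 15.6
grasp_force: 35.0
```

```bash
python3 go.py 577 -51.5 138 196; python3 -c "
from cell import r
print(max(map(abs,r.read_state()['joint_velocities'])))"
```

```text
t 18.78 grasp [576.8 -51.7 137.5] psi -163.9 F [ 0.6 -0.3 -1.7] gap 15.6 gf 35.0 tilt [ 0.0001 -0.    ]
tool shift cm [-0.02  0.02 -0.05] turn 0.1
0.0021825531500383813
```

```bash
python3 -c "
from cell import r
print(r.close_job())"
```

```text
the job is handed in; nothing more can be done
None
```

I slid the dish onto the blue mark, within about 3 mm of its centre by camera, and released it; the lid is now held level and still over it, centred to about 2 mm, with a gap of about 15 mm. The job is handed in, but I didn't take a final picture to check the jars, round lid and cup.

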